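# Clamp a camera housing and tighten its lens retaining ring with a pin spanner

## Task

Set the camera housing flat in the nest of the clamping fixture (swing the clamp open first if its arm is in the way) and swing the clamp fully shut on the housing's foot. Then put the two-pin spanner's pins into the two holes of the recessed lens ring, turn it clockwise seen from above until the ring is fully home against its stop, and put the spanner back level on its rest. Turn the ring only with the spanner and only when the housing is clamped, do not tip the housing over, and leave the bottle, solder spool, multimeter and screwdriver where they are.

Things in the scene. Friction and masses are not known exactly. Their poses are not given: they have to be found in the camera images.
- housing_mid (a point): Centre of the loose aluminium camera housing (0.4 kg), 31 mm over its underside: flat foot 110 (x) x 72 x 14 mm, on its middle an upright round drum, 66 mm across, from 14 to 62 mm over the underside; grasp across the drum. z up. Stands left or right of the fixture. Half a turn makes no difference in the nest.
- ring_top (a point): Centre of the top face of the steel lens ring, 58 mm across, 8 mm thick, inside the drum's open top, 8 mm below its rim (54 mm over the housing's underside). Two through holes of 10 mm diameter lie 20.5 mm either side of the centre along this frame's x; z up. The ring turns about z in the housing and never rises or sinks.
- ring (a joint): Angle by which the ring is unscrewed, rad: 0 = fully home against the stop, grows anticlockwise seen from above, to 1.4. Starts at 0.6 to 1.2. It is stiff (about 0.15 N m) and stays where it is left.
- nest (a point): Centre of the nest, on the top of the fixture's dark base plate, 10 mm above the bench. Blocks 12 mm high round a 116 x 78 mm space take the housing's foot with 3 mm play all round. x runs along the 116 mm side towards the clamp (away from the robot), z up. The fixture is fixed to the bench.
- clamp_hinge (a point): On the clamp's level hinge axis (along the nest's y), 105 mm from the nest centre along its x, 46 mm above the bench. The clamp turns as one piece: a hold-down arm 60 mm long, whose rubber foot 56 mm from the hinge presses on the end of the housing's foot, and at a right angle to it a handle rod with a cross bar.
- clamp_bar (a point): Centre of the black round cross bar (16 mm thick, 84 mm long along the nest's y) on the end of the handle rod (10 mm thick), 85 mm from the hinge. Shut: straight above the hinge, 131 mm above the bench. Opening swings it away from the nest and down, to 56 mm. Can be gripped from above across its thickness, 28 mm to either side of the rod, and turns in the fingers as it swings.
- clamp (a joint): Clamp angle, rad: 0 = shut (arm level, handle upright), 1.45 = fully open (arm upright, clear of the nest). Starts anywhere between; below about 1.2 the arm is in the way of loading. It stays where left (0.35 N m friction, some 4 N at the bar). On a loaded housing the rubber foot touches at about 0.03; press on firmly to below 0.07.
- spanner_grip (a point): Centre of the loose spanner's upright flat grip, 44 (x) x 14 (y) x 46 mm high, on a cross bar 62 x 26 x 10 mm with two 6 mm pins, 16 mm long with tapered tips, pointing down 20.5 mm either side along x. This point is 49 mm over the pin tips, 33 mm over the bar's underside; z up. Pins fully in, the bar lies on the drum's rim, this point 41 mm over the ring's top. 0.15 kg.
- rest_top (a point): Centre of the top of the spanner's rest, 24 mm above the bench: a black block fixed to the bench, 80 (x) x 44 mm, two rails with a 12 mm trough between, along x. The spanner's bar lies along the rails, pins hanging in the trough, grip centre 33 mm above this point, either way round. On the other side of the fixture from the housing.
- bottle: Bystander: white plastic bottle standing between the fixture and the place on its left, 38 mm in diameter, 140 mm high; origin at the underside.
- spool: Bystander: solder spool standing on its end, 64 mm in diameter, 50 mm high; origin at the underside.
- meter: Bystander: hand multimeter lying flat, 165 (x) x 80 x 36 mm, dial and jacks upward; origin at the centre of the underside.
- driver: Bystander: screwdriver 170 mm long lying at the right edge of the work.
Things that resemble listed ones, but are neither listed nor needed, are in the scene too. There is more than one size of the part that bears housing_mid; the job needs the largest. Leave any green look-alike of the part that bears spanner_grip alone.

How it is judged:
By the outcome, as a careful person would: the job done as asked, in the order asked, and still so for the second after the job is handed in, with the robot touching nothing.
It also fails if it takes over 72 s, if anything falls off the work surface, if the arm or the gripper's body presses on something with over 40 N, if the wrist force passes 120 N, or if a joint passes its speed limit or range.

## Robot

A 6-joint arm with a two-finger parallel gripper is mounted at the origin on the work surface. World frame = base frame: x ahead of the robot, y to its left, z up, the work surface at z = 0. Lengths are in mm, angles in rad, forces in N, time in s.
With the tool pointing down it reaches from about 400 to 925 mm from the base axis. Payload 12.5 kg.
Tool frame: the origin (TCP) lies on the centre line of the jaws, within the pads' length; the fingertips stand 17 mm ahead of it and the grasp point (between the pads) lies 2 mm behind it; z points along the fingers, y is the line along which they close (so a half turn about z gives the same grasp; the last joint's range is limited). The gripper opens to 95 mm and grips with 3 to 60 N. Pads are 20 mm wide; open, the fingers measure 119 mm over their backs; the gripper's body (75 mm by 180 mm) begins 59 mm behind the grasp point.
Start: joints at [-1.435, 0.491, 1.559, -0, 1.092, -0.106], TCP at [149.679, -606.831, 208.161] pointing down, gripper open.
Joint ranges: [-3.1, 3.1], [-0.84, 2.19], [0.05, 2.79], [-1.13, 4.28], [0.06, 2.93], [-2.69, 2.69]. Speed limits (rad/s): [2.22, 2.22, 2.79, 3.14, 3.14, 3.14].

## Interface

Orientations are given as [roll, pitch, yaw] about the fixed x, y, z axes, in that order (R = Rz(yaw) Ry(pitch) Rx(roll)).
In Python, from cell import env gives the robot as it stands.
- The arm moves only by the tool drive_tool, never from a script. Its argument "deltas" is text: rows parted by semicolons, each of 4 numbers parted by spaces: the shift along the world's x, y, z normalised to -1 to 1, where 1 is 100 mm, then the turn about the world's z normalised to -1 to 1, where 1 is 180 degrees. A call has 1 to 10 rows; each row shifts and turns the commanded pose from where the row before left it; what a row does not reach is not made up. A row lasts 1/12 s, in which the tool goes at most 41.7 mm and 7.16 degrees, less where a joint would pass 70% of its speed; a pose out of reach is approached as far as the arm can. A call with a number of a shift or a turn outside -1 to 1 is refused whole. A call with a gripper value outside its range is refused whole. "gripper" is the closure, from 0 (fully open) to 1 (shut), set as the call begins (left out, the last holds). The fingers move at their own pace and stop on an object; the grip force is fixed at half the most. Time passes only in rows, so rows that do not move let the fingers close. It gives the time, the measured TCP pose, the force, the opening and the grip force at its end, in the units of the state.
- env.state(): the state, without advancing time (a new reading comes with each control period).
- env.read_camera(name): name is "scene" or "top" or "wrist"; returns (picture, depth): 420x560x3 uint8, red, green, blue; 420x560 float32, mm along the optical axis (not along the pixel's ray), 0 where there is no reading.
- env.camera_params(name): a dict with "mtx" (3x3 intrinsics, pixels), "k1" (the pictures are not rectified: a ray, as slopes to the right and down, at radius r is drawn at 1 + k1 r^2 times it, then the intrinsics apply), "camera_from_world" (4x4, takes a point from world to camera coordinates); the wrist camera has in their place "mount" (4x4, takes a point from camera to tool coordinates, whose origin is the TCP and whose axes are the flange's). Camera axes: x right, y down, z forward; pixel columns grow to the right and rows downward; lengths in mm; the calibration is good to about 2 mm. A picture is of the moment at which its call begins: read the wrist's pose just before it. camera_params takes no time and is no camera call.
- env.job_done(): hands the job in; it is judged then, once.
The state is a dict: "t": time; "joints": joint angles; "qvel": joint speeds; "tau": joint torques, N m; "eef_pos": TCP position; "tcp_rot": TCP orientation; "ft_force": force on the tool from outside, world axes, zero at the start; "moment": the same for the moment, N m; "opening": opening from 0.0 (shut) to 1.0 (fully open); "grip_force": force on a finger pad.
Only numpy, scipy, OpenCV 4.12 (cv2) and the standard library are available. Lean on these libraries where they do the work, as an engineer would, in place of code of your own. Each camera call takes 0.05 s, during which the arm holds its last target. There are 200 camera calls.

## Working session

There is one attempt and no reset: what is moved stays moved. The work goes in short steps, Python scripts to look and compute and a tool call to move; the robot and the scene stay as the last step left them, time stands still between calls to the robot, and variables do not carry over. Pictures are saved under pics/ and viewed, at most 10 in all, crops included, and the job is handed in when it is done.

Besides the shell and the picture viewer there is one more tool, called by a JSON object that holds its "op" and its "data". drive_tool: Moves the arm, as the interface text tells. Its arguments: {"type":"object","properties":{"deltas":{"type":"string"},"gripper":{"type":"number"}},"required":["deltas"]}

```bash
ls; mkdir -p pics; cat > h.py <<'E'
from cell import env
import numpy as np, cv2
from scipy.spatial.transform import Rotation as R
def cam(name):
    s=env.state(); im,d=env.read_camera(name); p=env.camera_params(name)
    if name=="wrist":
        T=np.eye(4); T[:3,:3]=R.from_euler('xyz',s['tcp_rot']).as_matrix(); T[:3,3]=s['eef_pos']
        wc=T@np.array(p['mount'])
    else: wc=np.linalg.inv(np.array(p['camera_from_world']))
    return im,d,np.array(p['mtx']),p['k1'],wc
def save(n,im): cv2.imwrite(n,im[:,:,::-1])
def ray(u,v,K,k1):
    K=K; return cv2.undistortPoints(np.array([[[u,v]]],float),K,np.array([k1,0,0,0.]))[0,0]
def pts(us,vs,d,K,k1,wc):
    us=np.asarray(us);vs=np.asarray(vs)
    s=cv2.undistortPoints(np.stack([us,vs],-1).reshape(-1,1,2).astype(float),K,np.array([k1,0,0,0.]))[:,0]
    z=d[vs.astype(int),us.astype(int)]
    c=np.c_[s*z[:,None],z]
    return c@wc[:3,:3].T+wc[:3,3]
def atz(u,v,zw,K,k1,wc):
    s=ray(u,v,K,k1); r=wc[:3,:3]@np.r_[s,1]; o=wc[:3,3]
    return o+r*(zw-o[2])/r[2]
E
python3 - <<'E'
from h import *
print(env.state())
for n in("top","scene"):
    c=cam(n); np.savez(f"{n}0.npz",im=c[0],d=c[1],K=c[2],k1=c[3],wc=c[4]); print(n,c[2],c[3],c[4])
    save(f"pics/{n}0.png",cv2.resize(c[0],(784,588)))
E
```

```text
pics
{'t': 0.0, 'joints': array([-1.43459319e+00,  4.91493720e-01,  1.55947808e+00,  2.05260221e-05,
        1.09171949e+00, -1.05606870e-01]), 'qvel': array([-0.00080954,  0.00090896,  0.00062351, -0.00143021,  0.00020673,
       -0.00171797]), 'tau': array([-8.85289792e-04, -6.12638927e+01, -2.58180320e+01,  6.92061125e-02,
        4.81661002e-02, -7.93438403e-05]), 'eef_pos': array([ 149.64853067, -606.54045693,  207.59280425]), 'tcp_rot': array([-3.14050205e+00, -1.33911641e-04,  2.41800457e-01]), 'ft_force': array([ 0.63380616, -0.77027006,  0.03594684]), 'moment': array([-0.05077017,  0.03054597, -0.0128409 ]), 'grip_force': 0.0, 'opening': 1.0042834782937502}
top [[478.59901682   0.         283.86910771]
 [  0.         478.59901682 211.56286952]
 [  0.           0.           1.        ]] 0.04083707871633662 [[ 2.90540552e-02 -9.89921890e-01  1.38601994e-01  3.08129855e+02]
 [-9.99423960e-01 -2.63359949e-02  2.14047503e-02 -7.75953150e+01]
 [-1.75388095e-02 -1.39144049e-01 -9.90116823e-01  1.37765432e+03]
 [ 0.00000000e+00  0.00000000e+00  0.00000000e+00  1.00000000e+00]]
scene [[469.8371223    0.         281.5659999 ]
 [  0.         469.8371223  200.02006952]
 [  0.           0.           1.        ]] -0.018848727161127114 [[-8.46993745e-01  3.66950309e-01 -3.84641478e-01  1.00073445e+03]
 [ 5.31597534e-01  5.81412325e-01 -6.15925134e-01  7.47226087e+02]
 [-2.37862188e-03 -7.26159197e-01 -6.87522482e-01  1.02318122e+03]
 [ 0.00000000e+00  0.00000000e+00  0.00000000e+00  1.00000000e+00]]
```

View pics/top0.png

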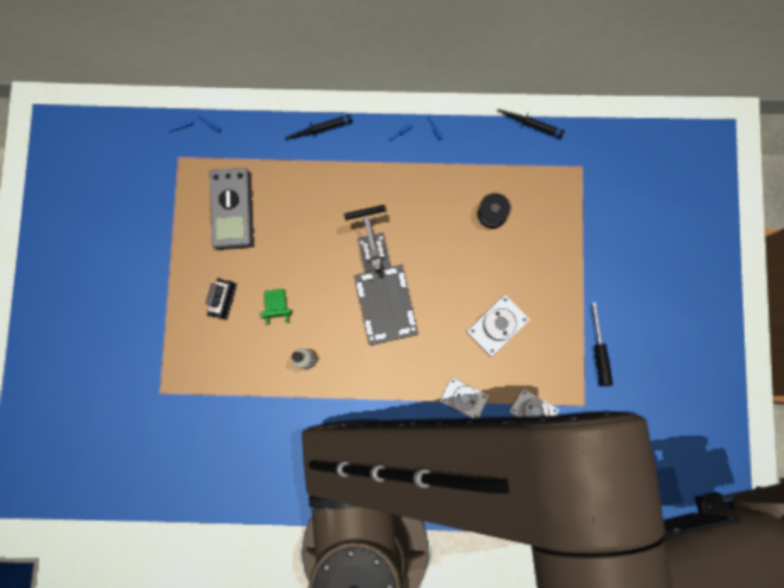

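View pics/scene0.png

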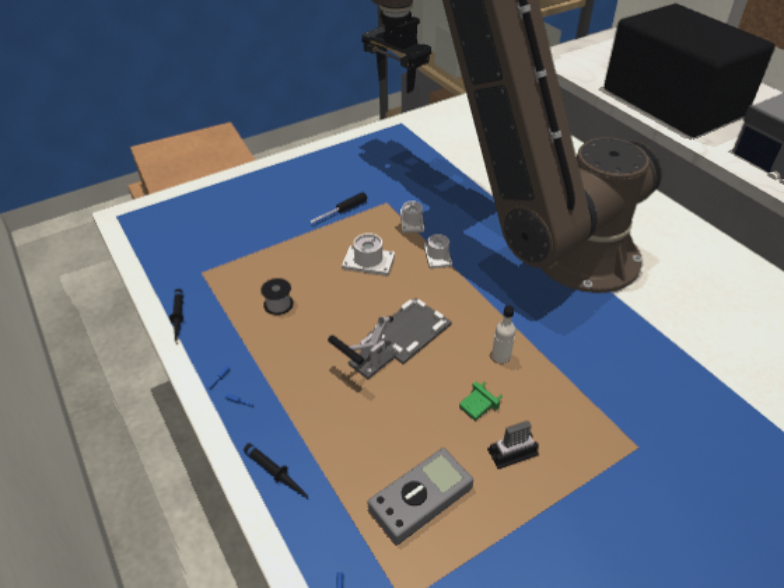

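The top view shows three housing-like parts at (500,324), (464,398) and (534,405). The first fits, since it has the largest foot. There are two spanner-like parts: the grey one on the black rest at (220,298), which fits, and the green look-alike at (276,306). The clamp is at (370,230), partly open. I'll confirm these in an enlarged crop.

```bash
python3 - <<'E'
from h import *
D=np.load("top0.npz"); im=D['im']
def cr(x,y,w,h,f): return cv2.resize(im[y:y+h,x:x+w],None,fx=f,fy=f,interpolation=cv2.INTER_CUBIC)
a=cr(310,200,100,100,4); b=cr(125,180,100,100,4); c=np.hstack([a,b])
save("pics/crop1.png",c)
d=cr(235,140,80,115,5); save("pics/crop2.png",d)
g=lambda u,v: pts([u],[v],D['d'],D['K'],float(D['k1']),D['wc'])[0].round(0)
for n,u,v in[("bigfoot..",500,324),("h2",464,398),("h3",534,405),("sp",220,298),("green",276,306),("bar",364,212),("base",386,305),("bottle",304,358),("spool",494,210)]:
    print(n,g(u/1.4,v/1.4))
E
```

```text
bigfoot.. [ 444. -255.   44.]
h2 [ 297. -186.   32.]
h3 [ 287. -323.   39.]
sp [483. 311.  34.]
green [472. 200.  16.]
bar [653.  21.  97.]
base [481. -25.  11.]
bottle [363. 124. 101.]
spool [ 674. -239.   55.]
```

View pics/crop1.png

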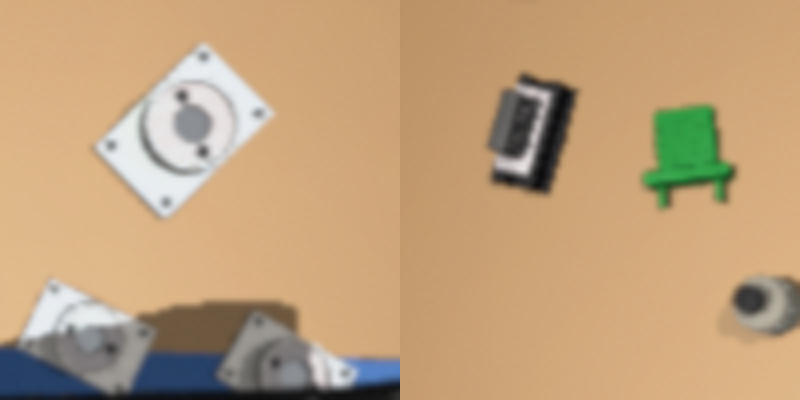

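View pics/crop2.png

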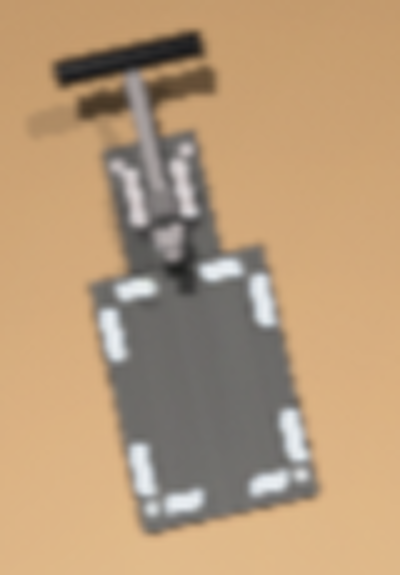

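Crop 1 shows the white housing with drum, ring and two dark holes at (182,96) and (202,152), and the grey spanner on its black rest at (522,130). The green part has no rest. Crop 2 shows the nest blocks around (202,385) and the bar running from (55,72) to (203,42), with the clamp roughly half open.

```bash
python3 - <<'E'
from h import *
D=np.load("top0.npz"); K,k1,wc,d=D['K'],float(D['k1']),D['wc'],D['d']
A=lambda p,z,o,f: atz(o[0]+(p[0]+.5)/f-.5,o[1]+(p[1]+.5)/f-.5,z,K,k1,wc)[:2]
o=(310,200)
c=[A(p,14,o,4) for p in[(203,43),(274,112),(165,217),(93,148)]]
print("foot",np.round(c,1),np.mean(c,0),[np.linalg.norm(c[i]-c[(i+1)%4]) for i in range(4)])
v=c[1]-c[2];print("long yaw",np.degrees(np.arctan2(v[1],v[0])))
h=[A(p,54,o,4) for p in[(182,96),(202,152)]];v=h[0]-h[1];print("holes",h,np.mean(h,0),np.linalg.norm(v),np.degrees(np.arctan2(v[1],v[0])))
for n,c in (("h2",[(50,280),(157,330),(120,393)]),("h3",[(258,312),(357,372),(217,372)])):
    c=[A(p,12,o,4) for p in c];print(n,[np.linalg.norm(c[0]-c[i]) for i in(1,2)])
o=(235,140)
t,b,l,r=[[A(p,22,o,5) for p in q] for q in([(136,288),(220,269)],[(184,502),(268,484)],[(112,335),(140,468)],[(262,300),(293,435)])]
t,b,l,r=[np.mean(x,0) for x in(t,b,l,r)]
N=(t+b+l+r)/4;v=t-b;w=l-r
print("nest",N,np.linalg.norm(v),np.linalg.norm(w),np.degrees(np.arctan2(v[1],v[0])),np.degrees(np.arctan2(-w[0],w[1])))
ya=np.arctan2(v[1],v[0]);u=v/np.linalg.norm(v)
H=N+105*u
# bar depth
for p in[(75,68),(185,47),(130,57)]:
    uu=int(o[0]+p[0]/5);vv=int(o[1]+p[1]/5);print("bar",pts([uu],[vv],d,K,k1,wc)[0], "axis",A(p,90,o,5),(A(p,90,o,5)-H)@u)
# spanner
o=(125,180)
vs,us=np.mgrid[190:230,140:175];P=pts(us.ravel(),vs.ravel(),d,K,k1,wc)
m=P[:,2]>45;g=P[m];print("grip n",m.sum(),g[:,:].mean(0),g[:,2].max())
# white bar corners at z=34, rest corners z=24
import itertools
print("grip top",[A(p,80,o,4) for p in[(500,88),(517,90),(507,157),(489,152)]] if 0 else [A((p[0]-400,p[1]),80,o,4).round(1) for p in[(500,88),(518,92),(507,157),(488,152)]])
print("rest", [A((p[0]-400,p[1]),24,o,4).round(1) for p in[(523,74),(578,90),(549,193),(492,184)]])
E
```

```text
foot [[ 508.3 -267.4]
 [ 460.  -318. ]
 [ 383.1 -241.4]
 [ 430.6 -189.9]] [ 445.49958046 -254.14868455] [np.float64(70.00669898474465), np.float64(108.53470984823522), np.float64(70.10388999776374), np.float64(109.71926585438354)]
long yaw -44.91281357234887
holes [array([ 464.90937896, -247.55643394]), array([ 426.38416703, -261.60637942])] [ 445.64677299 -254.58140668] 41.007230125368594 20.036651069682428
h2 [np.float64(82.37952142212234), np.float64(91.89727421523159)]
h3 [np.float64(79.14983829197504), np.float64(51.12633397453939)]
nest [482.90687709 -23.24853223] 126.73039538748046 88.7104325728443 14.318939413921738 14.29667635740562
bar [646.17349399  47.466834   102.19058155] axis [648.80929957  49.74761905] 73.80186100900194
bar [660.07072641 -12.2466258   98.00266843] axis [662.24456338 -10.73069557] 71.8622901548258
bar [653.13557546  17.67372379 100.01648042] axis [655.81289336  19.52793417] 73.11396969962811
grip n 141 [481.8317953  307.84149745  91.570354  ] 1377.6543181508657
grip top [array([507.6, 320.5]), array([505.1, 308. ]), array([459.9, 312.5]), array([463. , 325.7])]
rest [array([526.8, 321.9]), array([516.2, 281.7]), array([441.5, 297.7]), array([446.8, 338.7])]
```

{"op": "drive_tool", "data": {"deltas": ".256 .3 0 .0251;.256 .3 0 .0251;.256 .3 0 .0251;.256 .3 0 .0251;.256 .3 0 .0251;.256 .3 0 .0251;.256 .3 0 .0251;.256 .3 0 .0251;.256 .3 0 .0251;.256 .3 0 .0251", "gripper": 0}}

```text
t: 0.93
eef_pos: [406.5, -305.1, 208.1]
tcp_rot: [-3.142, -0.0, 1.034]
ft_force: [0.1, -1.3, -0.2]
opening: 0.998
grip_force: 0.0
```

{"op": "drive_tool", "data": {"deltas": ".256 .3 0 .0251;.256 .3 0 .0251;.256 .3 0 .0251;.256 .3 0 .0251;.256 .3 0 .0251;.256 .3 0 .0251;.256 .3 0 .0251;.256 .3 0 .0251;.256 .3 0 .0251;.256 .3 0 .0251"}}

```text
t: 1.77
eef_pos: [662.5, -5.0, 207.8]
tcp_rot: [-3.141, -0.0, 1.823]
ft_force: [1.2, -0.5, 0.1]
opening: 1.002
grip_force: 0.0
```

```bash
python3 - <<'E'
from h import *
s=env.state();print(s['eef_pos'],np.degrees(s['tcp_rot']),s['joints'])
c=cam("wrist");print(c[4]);np.savez("w1.npz",im=c[0],d=c[1],K=c[2],k1=c[3],wc=c[4])
c2=cam("top");np.savez("t1.npz",im=c2[0],d=c2[1],K=c2[2],k1=c2[3],wc=c2[4])
save("pics/w1.png",c[0])
E
```

```text
[662.53407944  -4.97864338 207.81958344] [-1.79971065e+02 -8.92936175e-03  1.04448504e+02] [-1.07129537e-01  5.45960717e-01  1.45905986e+00 -3.49104135e-05
  1.13709963e+00 -3.59288869e-01]
[[ 9.68495057e-01  2.39202553e-01  6.92781590e-02  6.43952061e+02]
 [ 2.49031683e-01 -9.29435858e-01 -2.72272301e-01  7.20696561e+01]
 [-7.38624292e-04  2.80946834e-01 -9.59723049e-01  3.84577821e+02]
 [ 0.00000000e+00  0.00000000e+00  0.00000000e+00  1.00000000e+00]]
```

View pics/w1.png

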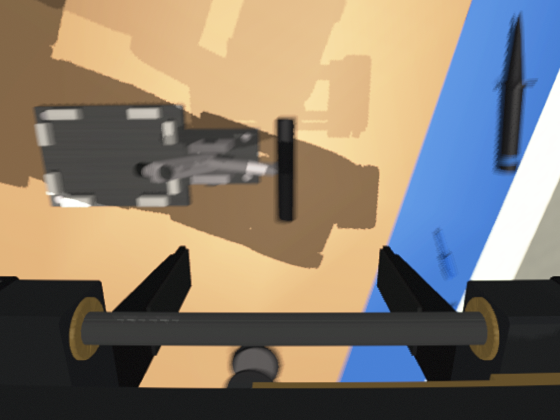

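The wrist view shows the bar from (287,120) to (286,221) and the nest blocks spread over about (43–176, 107–206).

```bash
python3 - <<'E'
from h import *
D=np.load("w1.npz"); K,k1,wc,d=D['K'],float(D['k1']),D['wc'],D['d']
A=lambda u,v,z: atz(u,v,z,K,k1,wc)[:2]
a,b=A(287,119,97),A(286,221,97);print("bar",a,b,(a+b)/2,np.linalg.norm(a-b))
for p in((286,130),(286,160),(286,210)):print(pts([p[0]],[p[1]],d,K,k1,wc)[0])
# nest: end/side blocks
L=(A(42,134,22)+A(50,184,22))/2 ;Rr=(A(169,131,22)+A(173,185,22))/2
T=(A(62,114,22)+A(144,113,22))/2;B=(A(73,200,22)+A(152,201,22))/2
print("nest",(L+Rr)/2,(T+B)/2,np.linalg.norm(L-Rr),np.linalg.norm(T-B),np.degrees(np.arctan2(*(Rr-L)[::-1])))
E
```

```text
bar [648.94731127  61.58545076] [668.64090416 -17.52122654] [658.79410772  22.03211211] 81.52118739088118
[650.27035741  53.43698827  97.00536476]
[655.95919039  31.41532521  99.23997703]
[666.15126856  -7.93994461  98.67879046]
nest [487.31497151 -22.31750992] [486.8683531  -21.81813819] 126.51872679142663 86.69436271902562 14.582609742433817
```

{"op": "drive_tool", "data": {"deltas": ".005 -.005 -.35 0;0 0 -.35 0;0 0 -.35 0;.005 -.005 -.09 0;0 0 0 0;0 0 0 0"}}

```text
t: 2.37
eef_pos: [663.1, -8.3, 95.1]
tcp_rot: [3.141, 0.0, 1.818]
ft_force: [0.7, -0.1, 0.7]
opening: 1.002
grip_force: 0.0
```

{"op": "drive_tool", "data": {"deltas": "0 0 0 0;0 0 0 0;0 0 0 0;0 0 0 0;0 0 0 0;0 0 0 0;0 0 0 0;0 0 0 0", "gripper": 1}}

```text
t: 3.03
eef_pos: [662.7, -7.8, 94.2]
tcp_rot: [3.141, 0.0, 1.819]
ft_force: [0.2, -0.3, 0.1]
opening: 0.499
grip_force: 0.0
```

{"op": "drive_tool", "data": {"deltas": "0 0 0 0;0 0 0 0;0 0 0 0;0 0 0 0;0 0 0 0;0 0 0 0;0 0 0 0;0 0 0 0"}}

```text
t: 3.7
eef_pos: [662.7, -7.9, 94.1]
tcp_rot: [3.142, 0.0, 1.819]
ft_force: [0.7, -0.5, 0.5]
opening: 0.008
grip_force: 0.0
```

```bash
python3 - <<'E'
from h import *
c=cam("wrist");np.savez("w2.npz",im=c[0],d=c[1],K=c[2],k1=c[3],wc=c[4])
c2=cam("scene");a=c2[0][150:300,200:400]
save("pics/w2.png",np.hstack([cv2.resize(c[0],(400,300)),cv2.resize(a,(400,300),interpolation=cv2.INTER_CUBIC)]))
E
```

```text
(no output)
```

View pics/w2.png

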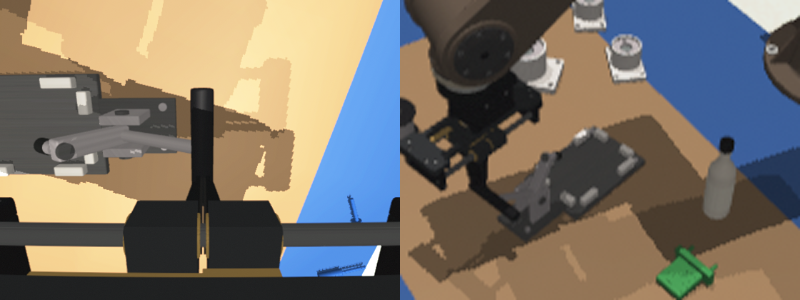

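```bash
python3 - <<'E'
from h import *
D=np.load("w2.npz"); K,k1,wc,d=D['K'],float(D['k1']),D['wc'],D['d']
s=env.state();print(s['eef_pos'])
A=lambda u,v,z: atz(u,v,z,K,k1,wc)[:2]
print(A(202/.714,90/.714,98),A(203/.714,145/.714,98))
for v in range(120,300,12): print(v,pts([283],[v],d,K,k1,wc)[0].round(1))
W=np.linalg.inv(wc)
for z in(77,98):
    p=np.array(s['eef_pos']);p[2]=z
    print(z,cv2.projectPoints(p[None],cv2.Rodrigues(W[:3,:3])[0],W[:3,3],K,np.array([k1,0,0,0.]))[0].ravel())
E
```

```text
[662.69440868  -7.85737188  94.17233038]
[646.34352297  59.44798125] [655.97271961  24.04261214]
120 [ 6.465e+02  5.800e+01 -3.000e-01]
132 [647.   57.   99.7]
144 [648.4  51.7  99.4]
156 [649.7  46.2  98.8]
168 [651.1  40.8  99.2]
180 [652.5  35.3  99.5]
192 [654.   29.5  98.8]
204 [655.4  23.5  98.3]
216 [656.8  18.1 100. ]
228 [658.3  12.1  99.9]
240 [659.8   6.3 100.7]
252 [661.6  -0.9  98.3]
264 [663.   -6.5 100.2]
276 [664.7 -13.3  99.4]
288 [666.3 -19.6 100.1]
77 [281.95081274 248.89553117]
98 [281.74732603 264.48389132]
```

```bash
python3 - <<'E'
from h import *
D=np.load("w2.npz"); K,k1,wc,d=D['K'],float(D['k1']),D['wc'],D['d']
im=D['im']
for v in (200,245,255,264,272,280,290):
    us=np.arange(255,315,4);P=pts(us,np.full(len(us),v),d,K,k1,wc);print(v,[f"{u}:{p[0]:.0f},{p[1]:.0f},{p[2]:.0f},{im[v,u].mean():.0f}" for u,p in zip(us,P)])
E
```

```text
200 ['255:642,19,87,126', '259:644,20,88,125', '263:646,21,89,122', '267:648,22,92,76', '271:649,23,96,23', '275:651,24,97,24', '279:653,25,98,24', '283:655,26,99,25', '287:657,26,98,24', '291:659,26,98,22', '295:661,26,96,22', '299:673,4,1,118', '303:676,4,1,133', '307:679,5,1,133', '311:682,6,0,133']
245 ['255:649,-40,0,132', '259:652,-39,1,132', '263:655,-39,1,132', '267:658,-38,1,115', '271:655,0,96,23', '275:657,2,98,25', '279:659,2,98,22', '283:661,3,99,26', '287:662,4,101,24', '291:665,4,98,22', '295:667,3,96,22', '299:682,-32,1,125', '303:685,-31,1,131', '307:688,-30,1,130', '311:691,-30,0,131']
255 ['255:650,-49,-0,131', '259:654,-48,-0,132', '263:657,-47,0,132', '267:660,-46,1,132', '271:655,2,113,19', '275:657,3,113,18', '279:659,3,113,21', '283:662,-2,100,28', '287:663,3,111,30', '291:664,5,114,18', '295:666,5,113,20', '299:684,-40,1,113', '303:687,-39,1,130', '307:690,-38,1,131', '311:694,-38,0,130']
264 ['255:652,-56,0,131', '259:655,-55,1,132', '263:658,-54,1,133', '267:654,2,124,22', '271:655,2,123,18', '275:657,3,123,20', '279:659,3,123,21', '283:663,-6,100,27', '287
[... 385 characters left out ...]
', '303:669,6,131,19', '307:694,-53,1,130', '311:698,-52,1,129']
280 ['255:648,24,184,97', '259:649,24,183,92', '263:650,25,184,24', '267:651,25,184,24', '271:652,25,183,23', '275:653,26,184,25', '279:659,2,135,24', '283:665,-15,100,27', '287:663,2,135,28', '291:657,26,183,22', '295:658,27,184,24', '299:659,27,184,25', '303:660,27,184,25', '307:661,27,182,30', '311:662,28,184,96']
290 ['255:648,24,189,32', '259:649,25,190,32', '263:650,25,188,34', '267:651,25,189,33', '271:652,25,188,33', '275:653,26,189,33', '279:659,2,144,24', '283:679,-73,2,91', '287:663,2,143,27', '291:657,27,190,29', '295:658,27,190,34', '299:659,27,189,32', '303:660,28,190,33', '307:661,28,189,31', '311:662,28,189,33']
```

```bash
python3 - <<'E'
from h import *
D=np.load("w1.npz"); K,k1,wc,d=D['K'],float(D['k1']),D['wc'],D['d']
for v in (246,249,252,256,262,275):
    us=np.r_[170:196:3,374:400:3];P=pts(us,np.full(len(us),v),d,K,k1,wc);print(v,[f"{u}:{p[0]:.0f},{p[1]:.0f},{p[2]:.0f}" for u,p in zip(us,P) if p[2]>120])
D=np.load("w2.npz"); K,k1,wc,d=D['K'],float(D['k1']),D['wc'],D['d']
for u in (269,275,279,291,297):
    vs=np.arange(244,282,3);P=pts(np.full(len(vs),u),vs,d,K,k1,wc);print(u,[f"{v}:{p[1]:.0f},{p[2]:.0f}" for v,p in zip(vs,P)])
print(env.state())
E
```

```text
246 ['179:610,-7,215', '182:612,-6,215', '185:613,-6,215', '383:708,19,215', '386:710,19,215', '389:711,20,216', '398:644,72,385']
249 ['179:611,-6,219', '182:613,-5,221', '185:614,-7,216', '188:615,-7,215', '380:707,17,216', '383:709,17,216', '386:708,19,220', '389:710,19,219']
252 ['176:611,-6,223', '179:613,-5,225', '182:614,-6,222', '185:615,-7,219', '188:616,-8,216', '380:707,16,217', '383:708,17,220', '386:708,18,222', '389:709,19,223', '392:710,20,224']
256 ['170:610,-7,228', '173:611,-6,228', '176:612,-6,228', '179:614,-6,227', '182:614,-7,225', '185:616,-8,222', '188:616,-10,217', '380:708,14,217', '383:708,16,221', '386:708,17,224', '389:708,18,226', '392:709,19,228', '395:711,19,228', '398:712,20,228']
262 ['170:612,-6,234', '173:613,-6,233', '176:614,-7,231', '179:615,-7,231', '182:615,-9,227', '185:616,-11,222', '188:617,-12,218', '380:709,11,218', '383:708,13,223', '386:707,16,228', '389:708,17,230', '392:708,18,232', '395:709,19,235', '398:710,19,234']
275 ['170:615,-7,243', '173:615,-8,242', '176:616,-10,238', '179:617,-12,234', '182:617,-14,229', '185:618,-16,225', '
[... 998 characters left out ...]
0:28,185']
{'t': 3.8, 'joints': array([-1.11463764e-01,  6.63706846e-01,  1.56827235e+00,  2.24958728e-05,
        9.09469143e-01, -3.59542169e-01]), 'qvel': array([ 1.24792879e-03,  5.47948417e-04,  9.12424826e-05,  1.31253219e-03,
        2.78129814e-05, -2.35281734e-03]), 'tau': array([-1.26227969e-03, -6.85579705e+01, -2.22974378e+01,  5.08440658e-02,
        6.29382161e-02, -9.32373837e-05]), 'eef_pos': array([662.69440868,  -7.85737188,  94.17233038]), 'tcp_rot': array([3.14145132e+00, 3.41575119e-05, 1.81886091e+00]), 'ft_force': array([-0.10602349, -0.41432999, -0.10766394]), 'moment': array([ 0.00538499, -0.14570603,  0.06710734]), 'grip_force': 0.0, 'opening': 0.006101143874100672}
```

The finger tips read about 7 mm above the reported TCP in both wrist views, not 17 mm below it, so they closed above the bar. I'll use a measured grasp point of TCP z + 25, then reopen and go lower.

{"op": "drive_tool", "data": {"deltas": "0 0 .05 0;0 0 0 0;0 0 0 0;0 0 0 0;0 0 0 0;0 0 0 0;0 0 0 0;0 0 -.1 0;0 0 -.1 0;-.03 0 -.09 0", "gripper": 0.3}}

```text
t: 4.63
eef_pos: [659.5, -7.8, 68.7]
tcp_rot: [-3.141, -0.0, 1.819]
ft_force: [-0.5, -0.7, -0.4]
opening: 0.648
grip_force: 0.0
```

{"op": "drive_tool", "data": {"deltas": "0 0 0 0;0 0 0 0;0 0 0 0;0 0 0 0;0 0 0 0;0 0 0 0;0 0 0 0;0 0 0 0", "gripper": 1}}

```text
t: 5.3
eef_pos: [660.4, -7.8, 70.5]
tcp_rot: [3.14, 0.0, 1.819]
ft_force: [14.1, 4.1, 2.9]
opening: 0.197
grip_force: 8.0
```

{"op": "drive_tool", "data": {"deltas": "0 0 0 0;0 0 0 0;.022 .006 -.045 0;.022 .006 -.045 0;.018 .005 -.052 0;.018 .005 -.052 0;.012 .003 -.05 0;.012 .003 -.05 0;.004 .001 -.02 0;0 0 0 0"}}

```text
t: 6.13
eef_pos: [673.0, -4.6, 39.7]
tcp_rot: [3.136, 0.001, 1.819]
ft_force: [10.5, 3.5, 0.3]
opening: 0.157
grip_force: 30.0
```

{"op": "drive_tool", "data": {"deltas": "0 0 0 0;0 0 0 0;0 0 0 0;0 0 0 0;0 0 .25 0;0 0 .4 0;0 0 .4 0;0 0 .4 0;0 0 .15 0", "gripper": 0}}

```text
t: 6.88
eef_pos: [671.7, -5.1, 204.7]
tcp_rot: [3.135, 0.002, 1.819]
ft_force: [0.7, -0.4, 0.6]
opening: 0.733
grip_force: 0.0
```

{"op": "drive_tool", "data": {"deltas": "-.253 -.278 0 .019;-.253 -.278 0 .019;-.253 -.278 0 .019;-.253 -.278 0 .019;-.253 -.278 0 .019;-.253 -.278 0 .019;-.253 -.278 0 .019;-.253 -.278 0 .019;-.253 -.278 0 .019;0 0 0 0"}}

```text
t: 7.72
eef_pos: [439.3, -258.5, 198.8]
tcp_rot: [-3.141, -0.0, 2.357]
ft_force: [1.7, -0.2, 0.4]
opening: 1.0
grip_force: 0.0
```

```bash
python3 - <<'E'
from h import *
s=env.state();print(s['eef_pos'],np.degrees(s['tcp_rot']),s['joints'])
c=cam("wrist");np.savez("w3.npz",im=c[0],d=c[1],K=c[2],k1=c[3],wc=c[4])
c2=cam("top");np.savez("t3.npz",im=c2[0],d=c2[1],K=c2[2],k1=c2[3],wc=c2[4])
b=cv2.resize(c2[0][140:255,235:315],None,fx=3.65,fy=3.65,interpolation=cv2.INTER_CUBIC)[:420]
save("pics/w3.png",np.hstack([c[0][:,80:480],b]));print(b.shape)
E
```

```text
[ 439.26141142 -258.52671963  198.83573835] [-1.79943001e+02 -2.57473225e-02  1.35017643e+02] [-6.61100325e-01  3.39196622e-01  1.84830937e+00 -1.14152098e-03
  9.54655927e-01 -1.44614670e+00]
(420, 292, 3)
```

View pics/w3.png

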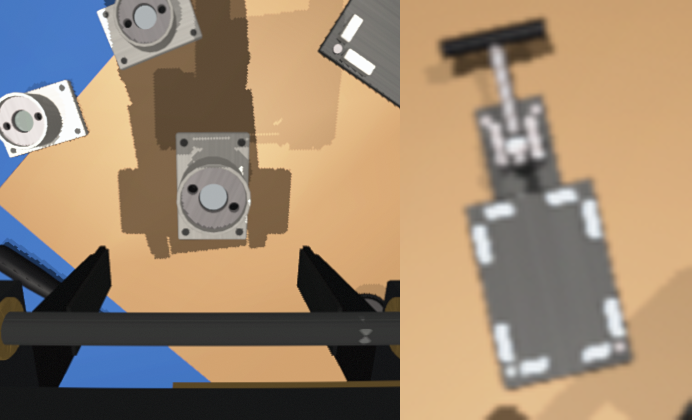

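The left half shows the housing foot with corners at about (176,134), (249,132), (248,238) and (178,240), and the ring holes at (193,188) and (234,206). The right half shows the clamp opened well clear of the nest.

```bash
python3 - <<'E'
from h import *
D=np.load("w3.npz"); K,k1,wc,d=D['K'],float(D['k1']),D['wc'],D['d']
A=lambda u,v,z: atz(u+80,v,z,K,k1,wc)[:2]
c=np.array([A(*p,14) for p in((176,134),(249,132),(248,238),(178,240))]);print(c.round(1),c.mean(0),[np.linalg.norm(c[i]-c[i-1]).round(1) for i in range(4)])
for a,b in((0,3),(1,2)): v=c[a]-c[b];print(np.degrees(np.arctan2(v[1],v[0])))
h=[A(193,188,54),A(234,206,54)];v=h[1]-h[0];print(np.mean(h,0),np.linalg.norm(v),np.degrees(np.arctan2(v[1],v[0])))
# rim points by depth
vs,us=np.mgrid[150:240,250:340];P=pts(us.ravel(),vs.ravel(),d,K,k1,wc);m=(P[:,2]>59)&(P[:,2]<66);
(cx,cy),r=cv2.minEnclosingCircle(P[m,:2].astype(np.float32));print("rim",m.sum(),cx,cy,r,np.median(P[m,2]))
# bar angle from t3
D=np.load("t3.npz");d=D['d']
K,k1,wc=D['K'],float(D['k1']),D['wc']
for p in((460,44),(530,32)): 
  u=235+(p[0]-400)/3.65;v=140+p[1]/3.65;print("bar",atz(u,v,60,K,k1,wc),pts([int(u)],[int(v)],d,K,k1,wc)[0])
E
```

```text
[[ 385.1 -241.5]
 [ 433.6 -190.3]
 [ 512.6 -265.5]
 [ 462.3 -319. ]] [ 448.38278653 -254.04121116] [np.float64(109.3), np.float64(70.6), np.float64(109.0), np.float64(73.4)]
134.89133167945465
136.3851236753821
[ 447.7372857  -253.51591248] 40.684446488438724 20.731295789009085
rim 904 447.44683837890625 -254.7459716796875 33.00895309448242 61.838989429606784
bar [660.20218322  47.63349856  60.        ] [657.62546058  47.91018442  70.11904979]
bar [671.10368087  -6.36458791  60.        ] [671.15454783  -4.97262027  67.71361375]
```

{"op": "drive_tool", "data": {"deltas": ".082 .043 -.35 0;0 0 -.38 0;0 0 -.38 0;0 0 -.38 0;0 0 -.3 0;0 0 -.04 0;0 0 0 0"}}

```text
t: 8.4
eef_pos: [450.9, -249.6, 14.6]
tcp_rot: [-3.141, -0.004, 2.357]
ft_force: [1.2, 0.4, -0.4]
opening: 1.001
grip_force: 0.0
```

{"op": "drive_tool", "data": {"deltas": "0 0 0 0;0 0 0 0;0 0 0 0;0 0 0 0;0 0 0 0;0 0 0 0;0 0 0 0;0 0 0 0", "gripper": 1}}

```text
t: 9.07
eef_pos: [451.2, -251.4, 17.0]
tcp_rot: [3.142, 0.002, 2.356]
ft_force: [-2.6, -1.7, 8.1]
opening: 0.7
grip_force: 30.0
```

{"op": "drive_tool", "data": {"deltas": "0 0 .1 0;0 0 .25 0;0 0 .25 0;.021 .135 0 -.0395;.021 .135 0 -.0395;.021 .135 0 -.0395;.021 .135 0 -.0395;.021 .135 0 -.0395;.021 .135 0 -.0395;.021 .135 0 -.0395"}}

```text
t: 9.9
eef_pos: [465.5, -155.5, 76.5]
tcp_rot: [3.141, -0.0, 1.481]
ft_force: [0.3, -0.2, -4.3]
opening: 0.703
grip_force: 30.0
```

{"op": "drive_tool", "data": {"deltas": ".021 .135 0 -.0395;.021 .135 0 -.0395;.021 .135 0 -.0395;.021 .135 0 -.0395;.021 .135 0 -.0395;.021 .135 0 -.0395;.021 .135 0 -.0395;.021 .135 0 -.0395;.021 .135 0 -.0395;.021 .135 0 -.0395"}}

```text
t: 10.73
eef_pos: [486.5, -20.5, 76.5]
tcp_rot: [-3.142, -0.0, 0.24]
ft_force: [-0.4, 0.2, -5.5]
opening: 0.698
grip_force: 30.0
```

{"op": "drive_tool", "data": {"deltas": "0 0 0 0;0 0 0 0"}}

```text
t: 10.9
eef_pos: [486.5, -20.9, 76.3]
tcp_rot: [3.141, -0.0, 0.251]
ft_force: [-0.3, -1.2, -3.8]
opening: 0.7
grip_force: 30.0
```

```bash
python3 - <<'E'
from h import *
s=env.state();print(s['eef_pos'],np.degrees(s['tcp_rot']),s['joints'],s['opening'])
c=cam("wrist");np.savez("w4.npz",im=c[0],d=c[1],K=c[2],k1=c[3],wc=c[4])
save("pics/w4.png",cv2.resize(c[0],(784,588)))
E
```

```text
[486.5434878  -20.90399444  76.28117138] [ 1.79993589e+02 -8.16837936e-03  1.43837060e+01] [-1.78650288e-01  4.93017130e-01  2.02575287e+00 -7.25965710e-05
  6.22646428e-01  1.14116199e+00] 0.6995072470585956
```

View pics/w4.png

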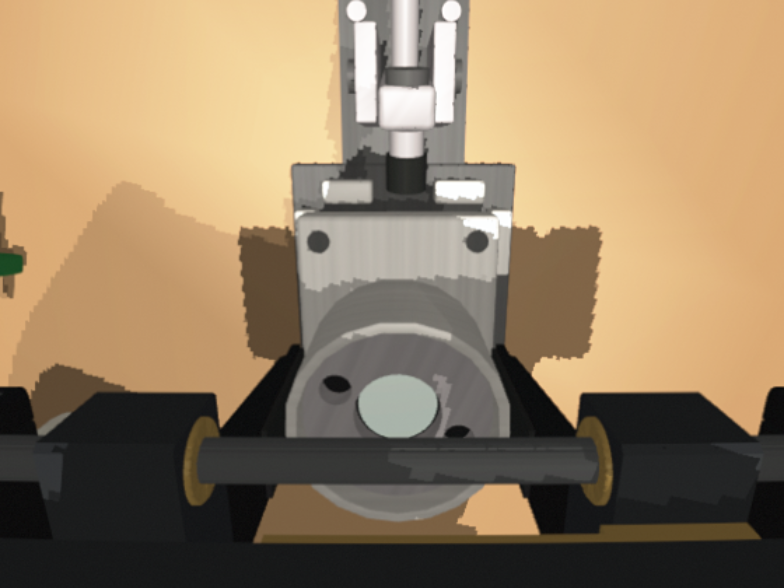

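The housing is held above the nest. Its far foot corners are at (297,213) and (500,213), and the far end blocks are centred at (348,191) and (460,189). The base plate's far corners are at (292,165) and (515,165).

```bash
python3 - <<'E'
from h import *
D=np.load("w4.npz"); K,k1,wc,d=D['K'],float(D['k1']),D['wc'],D['d']
A=lambda u,v,z: atz(u/1.4,v/1.4,z,K,k1,wc)[:2]
s=env.state();T=s['eef_pos'][:2]
def nf(p,a=np.radians(14.4)): q=p-T; return np.array([q@[np.cos(a),np.sin(a)],q@[-np.sin(a),np.cos(a)]]).round(1)
for n,p,z in(("footL",(297,213),73.5),("footR",(500,213),73.5),("blkL",(348,191),22),("blkR",(460,189),22),("baseL",(292,165),10),("baseR",(515,165),10),("axleL",(357,10),30),("arm",(407,95),100),("rubL",(387,155),50),("rubR",(426,155),50)):
    print(n,nf(A(*p,z)))
for p in((400,225),(348,190),(460,190),(300,168),(505,168),(407,105),(407,170),(320,300)): q=pts([int(p[0]/1.4)],[int(p[1]/1.4)],d,K,k1,wc)[0];print(p,nf(q[:2]),q[2].round(1))
D=np.load("w1.npz"); K,k1,wc=D['K'],float(D['k1']),D['wc']
B=lambda u,v,z: atz(u,v,z,K,k1,wc)[:2]
print("base w1",[nf(B(*p,10)) for p in((35,107),(51,206),(190,206),(184,104))])
E
```

```text
footL [57.9 35.2]
footR [ 57.9 -35.5]
blkL [61.  22.1]
blkR [ 61.8 -27.4]
baseL [71.8 48.7]
baseR [ 71.8 -53.8]
axleL [131.8  16. ]
arm [94.1 -2.5]
rubL [76.9  4.2]
rubR [ 76.9 -10.7]
(400, 225) [54.  -0.3] 73.5
(348, 190) [61.9 22.4] 22.4
(460, 190) [ 62.  -26.9] 23.3
(300, 168) [70.5 45. ] 11.2
(505, 168) [ 70.4 -48.7] 10.6
(407, 105) [91.  -2.1] 106.5
(407, 170) [74.  -2.2] 103.9
(320, 300) [26.6 28.7] 74.2
base w1 [array([-72.8,  49.5]), array([-74.2, -53. ]), array([ 76., -53.]), array([77.3, 51.1])]
```

{"op": "drive_tool", "data": {"deltas": "-.026 -.031 0 0;0 0 -.15 0;0 0 -.15 0;0 0 0 0;0 0 0 0"}}

```text
t: 11.37
eef_pos: [483.6, -25.1, 45.6]
tcp_rot: [-3.141, 0.001, 0.247]
ft_force: [-0.8, -0.0, -4.9]
opening: 0.699
grip_force: 30.0
```

```bash
python3 - <<'E'
from h import *
s=env.state();print(s['eef_pos'],np.degrees(s['tcp_rot']))
c=cam("wrist");np.savez("w5.npz",im=c[0],d=c[1],K=c[2],k1=c[3],wc=c[4])
save("pics/w5.png",cv2.resize(c[0][60:290,150:410],(780,690))[:600])
E
```

```text
[483.57978872 -25.05193836  45.59010728] [-1.79967396e+02  8.56692114e-02  1.41547522e+01]
```

View pics/w5.png

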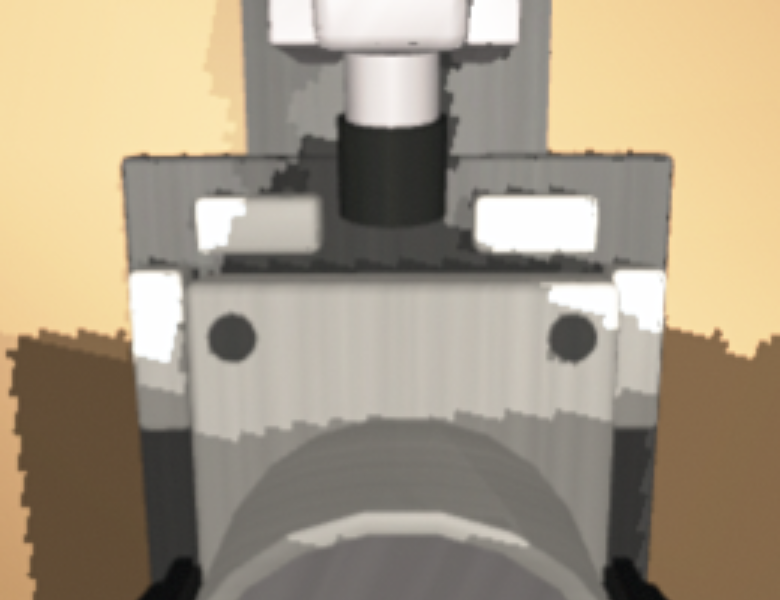

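The foot's far edge is at v≈278, from u=190 to 617. The side blocks' inner edges are at about 184 and 616–620, and the far blocks' inner edge is at v≈252.

```bash
python3 - <<'E'
from h import *
D=np.load("w5.npz"); K,k1,wc,d=D['K'],float(D['k1']),D['wc'],D['d']
A=lambda u,v,z: atz(150+u/3,60+v/3,z,K,k1,wc)[:2]
s=env.state();T=s['eef_pos'][:2]
def nf(p,a=np.radians(14.3)): q=p-T; return np.array([q@[np.cos(a),np.sin(a)],q@[-np.sin(a),np.cos(a)]]).round(1)
for n,p,z in(("footL",(190,278),42.6),("footR",(617,278),42.6),("blkL outer",(131,270),22),("blkL far inner",(182,270),22),("blkR outer",(664,270),22),("endL in",(260,252),22),("endL out",(260,196),22),("endR in",(540,252),22),("endR out",(540,196),22),("baseL",(124,157),10),("baseR",(672,157),10)): print(n,nf(A(*p,z)))
E
```

```text
footL [57.2 34.1]
footR [ 57.  -35.3]
blkL outer [56.  48.7]
blkL far inner [55.9 39.4]
blkR outer [ 55.7 -47.8]
endL in [59.1 25.2]
endL out [69.  24.8]
endR in [ 58.9 -25.2]
endR out [ 68.8 -24.9]
baseL [75.5 51.5]
baseR [ 75.2 -50.8]
```

{"op": "drive_tool", "data": {"deltas": "-.012 .007 -.03 0;0 0 -.05 0;0 0 -.05 0;0 0 -.03 0;0 0 -.02 0;0 0 0 0;0 0 0 0"}}

```text
t: 12.0
eef_pos: [482.9, -23.7, 27.7]
tcp_rot: [-3.142, 0.0, 0.247]
ft_force: [-1.0, -0.1, -5.4]
opening: 0.698
grip_force: 30.0
```

{"op": "drive_tool", "data": {"deltas": "0 0 -.01 0;0 0 -.01 0;0 0 0 0;0 0 0 0"}}

```text
t: 12.33
eef_pos: [483.1, -23.8, 27.0]
tcp_rot: [3.141, -0.001, 0.246]
ft_force: [-4.5, -0.5, 15.7]
opening: 0.698
grip_force: 30.0
```

{"op": "drive_tool", "data": {"deltas": "0 0 0 0;0 0 0 0;0 0 0 0;0 0 0 0;0 0 .2 0;0 0 .35 0;0 0 .35 0;0 0 .35 0;.145 .015 0 .0385;.145 .015 0 .0385", "gripper": 0}}

```text
t: 13.17
eef_pos: [512.9, -20.8, 153.2]
tcp_rot: [3.139, -0.004, 0.493]
ft_force: [1.0, -0.1, -0.4]
opening: 1.0
grip_force: 0.0
```

{"op": "drive_tool", "data": {"deltas": ".145 .015 0 .0385;.145 .015 0 .0385;.145 .015 0 .0385;.145 .015 0 .0385;.145 .015 0 .0385;.145 .015 0 .0385;.145 .015 0 .0385;.145 .015 0 .0385;.145 .015 0 .0385;.145 .015 0 .0385"}}

```text
t: 14.0
eef_pos: [657.5, -5.6, 150.5]
tcp_rot: [-3.141, -0.0, 1.704]
ft_force: [-0.3, -0.1, -0.3]
opening: 1.002
grip_force: 0.0
```

{"op": "drive_tool", "data": {"deltas": ".145 .015 0 .0385;0 0 0 0;0 0 0 0"}}

```text
t: 14.25
eef_pos: [671.1, -4.1, 150.1]
tcp_rot: [-3.141, -0.0, 1.816]
ft_force: [-0.3, -0.6, 0.0]
opening: 0.999
grip_force: 0.0
```

```bash
python3 - <<'E'
from h import *
s=env.state();print(s['eef_pos'],np.degrees(s['tcp_rot']),s['joints'])
c=cam("wrist");np.savez("w6.npz",im=c[0],d=c[1],K=c[2],k1=c[3],wc=c[4])
im,d,K,k1,wc=c
vs,us=np.mgrid[0:300,0:560];P=pts(us.ravel(),vs.ravel(),d,K,k1,wc)
m=(abs(P[:,2]-72)<3)&(np.hypot(P[:,0]-483,P[:,1]+24)<50);print("rim z",m.sum(),np.median(P[m,2]) if m.any() else 0)
if m.any(): print(cv2.minEnclosingCircle(P[m,:2].astype(np.float32)))
m=(abs(P[:,2]-24)<4)&(np.hypot(P[:,0]-483,P[:,1]+24)<60);print(m.sum());q=P[m];C=np.c_[q[:,:2],np.ones(len(q))];print("foot plane",np.linalg.lstsq(C-[483,-24,0],q[:,2],rcond=None)[0])
c2=cam("top");np.savez("t6.npz",im=c2[0],d=c2[1],K=c2[2],k1=c2[3],wc=c2[4])
E
```

```text
[671.14509793  -4.14549173 150.09460304] [-1.79955015e+02 -1.60593030e-02  1.04040543e+02] [-1.04521324e-01  6.13175476e-01  1.49720297e+00 -6.48993032e-06
  1.03204785e+00 -3.49571804e-01]
rim z 1135 71.78185579915922
((485.28155517578125, -23.56788444519043), 33.5727424621582)
3706
foot plane [9.67224397e-03 2.42380064e-03 2.35847672e+01]
```

{"op": "drive_tool", "data": {"deltas": ".01 0 0 0;0 0 0 0;0 0 -.25 0;0 0 -.3 0;0 0 -.3 0;0 0 -.25 0;0 0 0 0", "gripper": 0.4}}

```text
t: 14.93
eef_pos: [669.7, -4.1, 36.2]
tcp_rot: [-3.135, -0.002, 1.818]
ft_force: [-1.8, -0.7, -0.5]
opening: 0.617
grip_force: 0.0
```

{"op": "drive_tool", "data": {"deltas": "0 0 0 0;0 0 0 0;0 0 0 0;0 0 0 0;0 0 0 0;0 0 0 0;0 0 0 0;0 0 0 0", "gripper": 1}}

```text
t: 15.6
eef_pos: [672.9, -4.2, 41.3]
tcp_rot: [3.14, 0.0, 1.819]
ft_force: [1.6, 0.7, 2.9]
opening: 0.162
grip_force: 30.0
```

{"op": "drive_tool", "data": {"deltas": "-.028 -.007 .115 0;-.048 -.012 .118 0;-.064 -.016 .108 0;-.078 -.02 .098 0;-.093 -.024 .085 0;-.104 -.027 .069 0;0 0 0 0"}}

```text
t: 16.18
eef_pos: [633.3, -14.4, 103.7]
tcp_rot: [3.132, 0.002, 1.818]
ft_force: [5.5, 5.8, 17.3]
opening: 0.159
grip_force: 30.0
```

{"op": "drive_tool", "data": {"deltas": "-.112 -.029 .052 0;-.118 -.03 .035 0;-.08 -.021 .01 0;0 0 0 0;0 0 0 0"}}

```text
t: 16.6
eef_pos: [601.4, -22.8, 112.8]
tcp_rot: [3.136, 0.002, 1.819]
ft_force: [-1.8, 2.4, 21.7]
opening: 0.158
grip_force: 30.0
```

{"op": "drive_tool", "data": {"deltas": "-.03 -.008 .02 0;-.03 -.008 .01 0;0 0 0 0;0 0 0 0"}}

```text
t: 16.93
eef_pos: [595.1, -24.4, 113.9]
tcp_rot: [3.138, 0.001, 1.819]
ft_force: [3.0, 2.1, 7.6]
opening: 0.16
grip_force: 30.0
```

{"op": "drive_tool", "data": {"deltas": "-.03 -.008 0 0;0 0 0 0;0 0 0 0"}}

```text
t: 17.18
eef_pos: [594.2, -24.7, 114.2]
tcp_rot: [3.133, 0.002, 1.819]
ft_force: [13.6, 6.6, 2.4]
opening: 0.16
grip_force: 30.0
```

{"op": "drive_tool", "data": {"deltas": "-.03 -.008 0 0;0 0 0 0;0 0 0 0"}}

```text
t: 17.43
eef_pos: [593.7, -24.9, 114.4]
tcp_rot: [3.128, 0.003, 1.818]
ft_force: [26.5, 12.3, -3.4]
opening: 0.158
grip_force: 30.0
```

{"op": "drive_tool", "data": {"deltas": "-.01 -.003 0 0;0 0 0 0;0 0 0 0"}}

```text
t: 17.68
eef_pos: [593.6, -24.9, 114.4]
tcp_rot: [3.126, 0.003, 1.818]
ft_force: [31.2, 15.4, -7.1]
opening: 0.16
grip_force: 30.0
```

{"op": "drive_tool", "data": {"deltas": "0 0 0 0;0 0 0 0;0 0 0 0;0 0 .2 0;0 0 .3 0;0 0 .3 0;0 0 .1 0", "gripper": 0.4}}

```text
t: 18.27
eef_pos: [587.5, -26.5, 206.4]
tcp_rot: [3.138, 0.002, 1.819]
ft_force: [1.0, -0.4, 0.6]
opening: 0.576
grip_force: 0.0
```

{"op": "drive_tool", "data": {"deltas": "-.11 .34 0 .0355;-.11 .34 0 .0355;-.11 .34 0 .0355;-.11 .34 0 .0355;-.11 .34 0 .0355;-.11 .34 0 .0355;-.11 .34 0 .0355;-.11 .34 0 .0355;-.11 .34 0 .0355;-.11 .34 0 .0355"}}

```text
t: 19.1
eef_pos: [475.5, 314.9, 202.2]
tcp_rot: [-3.14, -0.001, 2.94]
ft_force: [0.6, 0.3, 0.8]
opening: 0.599
grip_force: 0.0
```

```bash
python3 - <<'E'
from h import *
s=env.state();print(s['eef_pos'],np.degrees(s['tcp_rot']),s['joints'])
c=cam("wrist");np.savez("w7.npz",im=c[0],d=c[1],K=c[2],k1=c[3],wc=c[4])
c2=cam("scene");np.savez("s7.npz",im=c2[0],d=c2[1],K=c2[2],k1=c2[3],wc=c2[4])
b=cv2.resize(c2[0][190:290,230:340],(440,400),interpolation=cv2.INTER_CUBIC)
save("pics/w7.png",np.hstack([c[0][:400,120:470],b]))
E
```

```text
[475.54041628 314.86700717 202.17118792] [-1.79937367e+02 -6.60501865e-02  1.68426344e+02] [ 4.69114734e-01  4.20178381e-01  1.70169448e+00 -1.63232241e-04
  1.02130237e+00 -8.99598453e-01]
```

View pics/w7.png

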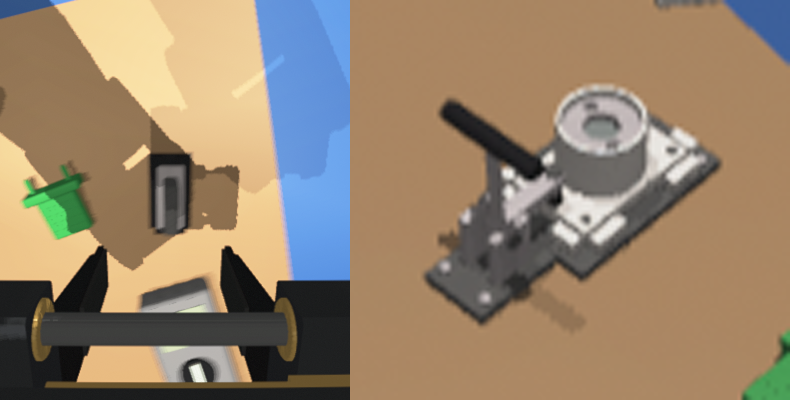

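The right half shows the clamp shut, with its rubber foot on the housing's foot and the housing seated. The left half shows the spanner on its rest at about (171,195), with the long axis nearly vertical in the image. From here I'll measure numerically.

```bash
python3 - <<'E'
from h import *
D=np.load("w7.npz"); K,k1,wc,d=D['K'],float(D['k1']),D['wc'],D['d']
vs,us=np.mgrid[140:245,255:330];P=pts(us.ravel(),vs.ravel(),d,K,k1,wc)
def rep(n,lo,hi,keep=None):
    m=(P[:,2]>lo)&(P[:,2]<hi)
    r=cv2.minAreaRect(P[m,:2].astype(np.float32));print(n,m.sum(),r,np.median(P[m,2]));return r
rep("griptop",76,85);rep("bar",31,37);rep("rest",21,27);rep("all>20",20,100)
print(np.histogram(P[:,2],bins=range(0,100,5)))
# ring holes & housing from top view t6 before (arm not above?)  use current scene cam
E
```

```text
griptop 807 ((486.6246337890625, 316.416259765625), (13.738251686096191, 43.77363586425781), 78.2204818725586) 79.72274668796928
bar 763 ((486.6792907714844, 316.7016906738281), (25.053247451782227, 62.08151626586914), 77.94776153564453) 33.962102740216835
rest 634 ((487.0078125, 316.5802917480469), (31.368492126464844, 79.74222564697266), 77.91015625) 23.989602656547248
all>20 2383 ((486.85760498046875, 316.6124572753906), (31.368492126464844, 80.04940032958984), 77.91015625) 34.31093608575958
(array([4761,  112,   17,   19,  581,   63,  712,   72,   16,   15,   19,
         16,   19,   23,   38,  518,  291,    0,    0]), array([ 0,  5, 10, 15, 20, 25, 30, 35, 40, 45, 50, 55, 60, 65, 70, 75, 80,
       85, 90, 95]))
```

{"op": "drive_tool", "data": {"deltas": ".11 .016 0 0;0 0 -.35 0;0 0 -.4 0;0 0 -.4 0;0 0 -.3 0;0 0 -.15 0;0 0 0 0;0 0 0 0;0 0 0 0"}}

```text
t: 19.95
eef_pos: [489.0, 314.8, 43.7]
tcp_rot: [3.141, 0.001, 2.933]
ft_force: [0.2, -0.1, 0.8]
opening: 0.601
grip_force: 0.0
```

```bash
python3 - <<'E'
from h import *
s=env.state();print(s['eef_pos'],np.degrees(s['tcp_rot']))
E
```

```text
[489.04656179 314.78984493  43.73781579] [1.79954833e+02 6.10961778e-02 1.68021776e+02]
```

{"op": "drive_tool", "data": {"deltas": "-.023 .018 -.04 0;0 0 -.05 0;0 0 0 0;0 0 0 0"}}

```text
t: 20.28
eef_pos: [485.5, 317.2, 34.0]
tcp_rot: [3.141, 0.0, 2.934]
ft_force: [-0.8, -0.1, -0.5]
opening: 0.602
grip_force: 0.0
```

{"op": "drive_tool", "data": {"deltas": "0 0 0 0;0 0 0 0;0 0 0 0;0 0 0 0;0 0 0 0;0 0 0 0;0 0 0 0;0 0 0 0;0 0 0 0;0 0 0 0", "gripper": 1}}

```text
t: 21.12
eef_pos: [485.6, 317.1, 33.7]
tcp_rot: [3.142, -0.0, 2.934]
ft_force: [-0.3, 0.1, 0.1]
opening: 0.144
grip_force: 30.0
```

{"op": "drive_tool", "data": {"deltas": "0 0 .1 0;0 0 .3 0;0 0 .35 0;0 0 .35 0;-.009 -.308 0 -.0378;-.009 -.308 0 -.0378;-.009 -.308 0 -.0378;-.009 -.308 0 -.0378;-.009 -.308 0 -.0378;-.009 -.308 0 -.0378"}}

```text
t: 21.95
eef_pos: [479.8, 130.9, 144.5]
tcp_rot: [3.141, 0.0, 2.216]
ft_force: [1.5, -0.2, -1.9]
opening: 0.147
grip_force: 30.0
```

{"op": "drive_tool", "data": {"deltas": "-.009 -.308 0 -.0378;-.009 -.308 0 -.0378;-.009 -.308 0 -.0378;-.009 -.308 0 -.0378;-.009 -.308 0 -.0378;-.009 -.308 0 -.0378;-.009 -.308 0 -.0378;0 0 0 0;0 0 0 0;0 0 0 0"}}

```text
t: 22.78
eef_pos: [473.7, -83.1, 144.1]
tcp_rot: [3.141, -0.0, 1.391]
ft_force: [-0.7, 0.3, -1.8]
opening: 0.145
grip_force: 30.0
```

```bash
cat > ringm.py <<'E'
from h import *
from scipy.ndimage import label
def ring(c,c0=(485,-23.5)):
    im,d,K,k1,wc=c
    vs,us=np.mgrid[0:420,0:560];us=us.ravel();vs=vs.ravel();P=pts(us,vs,d,K,k1,wc)
    m=(abs(P[:,2]-72)<2)&(np.hypot(P[:,0]-c0[0],P[:,1]-c0[1])<42)
    (cx,cy),r=cv2.minEnclosingCircle(P[m,:2].astype(np.float32));print("rim",m.sum(),round(cx,1),round(cy,1),round(r,1))
    # project pixel rays to z=64, find dark blobs in annulus
    s=cv2.undistortPoints(np.stack([us,vs],-1).reshape(-1,1,2).astype(float),K,np.array([k1,0,0,0.]))[:,0]
    rr=np.c_[s,np.ones(len(s))]@wc[:3,:3].T; Q=wc[:3,3]+rr*((64-wc[2,3])/rr[:,2])[:,None]
    R_=np.hypot(Q[:,0]-cx,Q[:,1]-cy); an=(R_>13)&(R_<27)
    g=im.mean(2).ravel(); print("grey",np.percentile(g[an],[2,10,50]))
    dark=(an&(g<.55*np.median(g[an]))).reshape(420,560); L,n=label(dark)
    for i in range(1,n+1):
        q=(L==i).ravel()
        if q.sum()>15: p=Q[q].mean(0);print("blob",q.sum(),p[:2].round(1),round(np.hypot(p[0]-cx,p[1]-cy),1),"ang",np.degrees(np.arctan2(p[1]-cy,p[0]-cx)).round(1),us[q].mean().round(),vs[q].mean().round())
E
python3 - <<'E'
from ringm import *
s=env.state();print(s['eef_pos'],np.degrees(s['tcp_rot']),s['opening'])
c=cam("wrist");np.savez("w8.npz",im=c[0],d=c[1],K=c[2],k1=c[3],wc=c[4])
ring(c)
D=np.load("t6.npz");print("top");ring((D['im'],D['d'],D['K'],float(D['k1']),D['wc']),(483,-24))
E
```

```text
[473.69647297 -83.08445443 144.09418575] [ 1.79993698e+02 -7.31665273e-03  7.97126544e+01] 0.14504696426708832
rim 1559 484.6 -23.4 32.9
grey [ 21.         100.         244.66666667]
blob 151 [488.4  -3.3] 20.4 ang 79.4 282.0 101.0
blob 1047 [476.2 -39.1] 17.8 ang -118.2 275.0 157.0
top
rim 26 483.7 -30.7 30.8
grey [ 31.66666667  34.66666667 113.        ]
blob 64 [483.3 -12.6] 18.0 ang 91.2 271.0 214.0
```

```bash
python3 - <<'E'
from h import *
D=np.load("w8.npz"); K,k1,wc,d=D['K'],float(D['k1']),D['wc'],D['d']
s=env.state();T=s['eef_pos'];a=s['tcp_rot'][2]
vs,us=np.mgrid[150:300,200:360];P=pts(us.ravel(),vs.ravel(),d,K,k1,wc)-T
x=P[:,0]*np.cos(a)+P[:,1]*np.sin(a);y=-P[:,0]*np.sin(a)+P[:,1]*np.cos(a);z=P[:,2]
m=(abs(y)<25)&(x>5)&(x<50)&(abs(z-0.3)<2.5)
print(m.sum(),"x",np.percentile(x[m],[1,50,99]),"y",np.percentile(y[m],[1,50,99]),np.median(z[m]))
for lo in range(10,32,3):
    q=m&(x>=lo)&(x<lo+3)
    if q.any(): print(lo,q.sum(),y[q].min().round(1),y[q].max().round(1),np.median(z[q]).round(2))
E
```

```text
1500 x [ 8.33027374 23.28097349 30.35903024] y [-13.60265303  -0.95284534  11.8660831 ] 0.24462933280457833
10 96 -13.6 11.8 0.16
13 114 -13.5 11.7 0.34
16 124 -13.5 11.6 0.31
19 238 -13.4 12.1 0.38
22 286 -13.9 12.1 0.33
25 290 -13.9 12.0 0.45
28 296 -13.8 11.9 -0.29
```

{"op": "drive_tool", "data": {"deltas": ".055 .305 -.1 -.0015;.055 .305 -.1 0;0 0 0 0;0 0 0 0;0 0 0 0"}}

```text
t: 23.25
eef_pos: [484.9, -21.6, 124.0]
tcp_rot: [3.141, 0.0, 1.388]
ft_force: [0.4, 0.1, -1.3]
opening: 0.144
grip_force: 30.0
```

{"op": "drive_tool", "data": {"deltas": "-.011 -.009 -.15 0;0 0 -.15 0;0 0 0 0;0 0 0 0"}}

```text
t: 23.58
eef_pos: [483.6, -23.7, 93.9]
tcp_rot: [-3.141, 0.0, 1.385]
ft_force: [0.1, -0.3, -2.3]
opening: 0.148
grip_force: 30.0
```

{"op": "drive_tool", "data": {"deltas": "0 0 -.03 0;0 0 -.03 0;0 0 -.02 0;0 0 0 0"}}

```text
t: 23.92
eef_pos: [483.7, -23.3, 85.7]
tcp_rot: [3.142, 0.0, 1.386]
ft_force: [0.5, 0.6, -1.2]
opening: 0.148
grip_force: 30.0
```

{"op": "drive_tool", "data": {"deltas": "0 0 -.02 0;0 0 -.01 0;0 0 0 0;0 0 0 0"}}

```text
t: 24.25
eef_pos: [483.8, -23.2, 82.7]
tcp_rot: [-3.142, 0.0, 1.386]
ft_force: [0.6, -0.7, -1.9]
opening: 0.144
grip_force: 30.0
```

{"op": "drive_tool", "data": {"deltas": ".001 .001 0 -.03;.001 .001 0 -.03;.001 .001 0 -.03;.001 .001 0 -.03;.001 .001 0 -.03;.001 .001 0 -.03;.001 0 0 -.03;.001 0 0 -.03;.001 0 0 -.03;.001 0 0 -.03"}}

```text
t: 25.08
eef_pos: [484.3, -22.6, 82.7]
tcp_rot: [-3.141, 0.001, 0.439]
ft_force: [-2.2, -0.7, -0.6]
opening: 0.147
grip_force: 30.0
```

```bash
python3 - <<'E'
from h import *
s=env.state();print(s['eef_pos'],np.degrees(s['tcp_rot']),s['moment'],s['ft_force'],s['joints'][5])
E
```

```text
[484.26313357 -22.642099    82.73311427] [-1.79979766e+02  6.53512151e-02  2.51584204e+01] [-0.28184549  0.5227669   0.18795138] [-2.17998738 -0.6582246  -0.62021505] 0.9493492265851443
```

{"op": "drive_tool", "data": {"deltas": "0 0 0 -.03;0 0 0 -.03;0 0 0 0"}}

```text
t: 25.33
eef_pos: [484.4, -22.6, 82.8]
tcp_rot: [-3.141, 0.001, 0.251]
ft_force: [-1.3, 0.4, -1.6]
opening: 0.147
grip_force: 30.0
```

```bash
cat > st.py <<'E'
from h import *
s=env.state();print(s['eef_pos'].round(1),np.degrees(s['tcp_rot']).round(1),"Mz",s['moment'].round(3),s['ft_force'].round(1),s['opening'].round(3))
E
python3 st.py
```

```text
Traceback (most recent call last):
  File "st.py", line 2, in <module>
    s=env.state();print(s['eef_pos'].round(1),np.degrees(s['tcp_rot']).round(1),"Mz",s['moment'].round(3),s['ft_force'].round(1),s['opening'].round(3))
                                                                                                                                 ^^^^^^^^^^^^^^^^^^
AttributeError: 'float' object has no attribute 'round'
```

{"op": "drive_tool", "data": {"deltas": "0 0 0 -.02;0 0 0 0;0 0 0 0"}}

```text
t: 25.58
eef_pos: [484.6, -22.6, 82.8]
tcp_rot: [-3.142, 0.0, 0.196]
ft_force: [-1.1, -0.5, -1.5]
opening: 0.145
grip_force: 30.0
```

```bash
python3 st.py
```

```text
Traceback (most recent call last):
  File "st.py", line 2, in <module>
    s=env.state();print(s['eef_pos'].round(1),np.degrees(s['tcp_rot']).round(1),"Mz",s['moment'].round(3),s['ft_force'].round(1),s['opening'].round(3))
                                                                                                                                 ^^^^^^^^^^^^^^^^^^
AttributeError: 'float' object has no attribute 'round'
```

{"op": "drive_tool", "data": {"deltas": "0 0 0 -.02;0 0 0 0;0 0 0 0"}}

```text
t: 25.83
eef_pos: [484.7, -22.6, 82.8]
tcp_rot: [3.142, 0.0, 0.133]
ft_force: [-2.0, -0.7, -2.0]
opening: 0.147
grip_force: 30.0
```

```bash
python3 st.py
```

```text
Traceback (most recent call last):
  File "st.py", line 2, in <module>
    s=env.state();print(s['eef_pos'].round(1),np.degrees(s['tcp_rot']).round(1),"Mz",s['moment'].round(3),s['ft_force'].round(1),s['opening'].round(3))
                                                                                                                                 ^^^^^^^^^^^^^^^^^^
AttributeError: 'float' object has no attribute 'round'
```

```bash
sed -i "s/,s\['opening'\].round(3)//" st.py; python3 st.py
```

```text
[484.7 -22.6  82.8] [180.    0.    7.6] Mz [-0.136  0.37   0.031] [-2.  -0.7 -2. ]
```

{"op": "drive_tool", "data": {"deltas": "0 0 0 -.015;0 0 0 0;0 0 0 0"}}

```text
t: 26.08
eef_pos: [484.7, -22.5, 82.7]
tcp_rot: [3.142, 0.0, 0.086]
ft_force: [-1.5, 0.8, -1.2]
opening: 0.146
grip_force: 30.0
```

```bash
python3 st.py
```

```text
[484.7 -22.5  82.7] [180.    0.    4.9] Mz [0.143 0.404 0.407] [-1.5  0.8 -1.2]
```

{"op": "drive_tool", "data": {"deltas": "0 0 0 -.015;0 0 0 0;0 0 0 0"}}

```text
t: 26.33
eef_pos: [484.8, -22.6, 82.8]
tcp_rot: [3.141, 0.0, 0.038]
ft_force: [-2.3, 0.3, -1.2]
opening: 0.152
grip_force: 30.6
```

```bash
python3 st.py
```

```text
[484.8 -22.6  82.8] [180.    0.    2.2] Mz [0.3   0.259 0.754] [-2.3  0.3 -1.2]
```

{"op": "drive_tool", "data": {"deltas": "0 0 0 .02;0 0 0 .012;0 0 0 0;0 0 .05 0;0 0 .1 0;0 0 .2 0;0 0 .3 0;-.3 -.05 0 0;-.3 -.05 0 0;0 0 0 0"}}

```text
t: 27.17
eef_pos: [420.4, -32.5, 148.2]
tcp_rot: [-3.141, 0.002, 0.134]
ft_force: [0.4, -0.1, -1.2]
opening: 0.149
grip_force: 30.0
```

{"op": "drive_tool", "data": {"deltas": "0 0 0 0;0 0 0 0"}}

```text
t: 27.33
eef_pos: [425.7, -32.9, 148.3]
tcp_rot: [3.141, -0.002, 0.134]
ft_force: [0.7, -0.6, -1.2]
opening: 0.145
grip_force: 30.0
```

```bash
cat > sp.py <<'E'
from h import *
def sp(c,s):
    im,d,K,k1,wc=c; T=s['eef_pos'];a=s['tcp_rot'][2]
    vs,us=np.mgrid[150:300,200:360];P=pts(us.ravel(),vs.ravel(),d,K,k1,wc)-T
    x=P[:,0]*np.cos(a)+P[:,1]*np.sin(a);y=-P[:,0]*np.sin(a)+P[:,1]*np.cos(a);z=P[:,2]
    m=(abs(y)<25)&(x>5)&(x<50)&(abs(z-0.3)<2.5)
    print(m.sum(),"xmax",np.percentile(x[m],99),"z",np.median(z[m]))
    X=[];Lo=[];Hi=[]
    for lo in range(10,29,3):
        q=m&(x>=lo)&(x<lo+3)
        if q.any(): X.append(lo+1.5);Lo.append(y[q].min());Hi.append(y[q].max())
    print(np.round(Lo,1),np.round(Hi,1));p=np.polyfit(X,(np.array(Lo)+Hi)/2,1);print("yaw rel deg",np.degrees(np.arctan(p[0])),"y0",p[1])
E
python3 - <<'E'
from ringm import *; from sp import sp
s=env.state();print(s['eef_pos'],np.degrees(s['tcp_rot']),s['opening'])
c=cam("wrist");np.savez("w9.npz",im=c[0],d=c[1],K=c[2],k1=c[3],wc=c[4])
ring(c);sp(c,s)
D=np.load("w8.npz");
E
```

```text
[425.65842789 -32.85722207 148.32123014] [ 1.79964221e+02 -9.95828390e-02  7.70116789e+00] 0.1449828599282857
rim 1509 484.8 -22.3 32.8
grey [ 28.33333333 120.33333333 146.        ]
blob 38 [505.2 -20.2] 20.5 ang 5.9 281.0 104.0
blob 124 [465.1 -27. ] 20.2 ang -166.8 283.0 163.0
1499 xmax 31.49412955261389 z 0.26719369459539166
[-12.6 -12.5 -12.5 -12.4 -12.4 -12.8 -12.8] [12.8 12.8 12.6 13.2 13.1 13.1 13. ]
yaw rel deg 0.11167928908654758 y0 0.1372518827070991
```

```bash
python3 - <<'E'
from h import *
for f in("w8","w9","w6"):
    D=np.load(f+".npz"); K,k1,wc,d,im=D['K'],float(D['k1']),D['wc'],D['d'],D['im']
    vs,us=np.mgrid[0:420,0:560];P=pts(us.ravel(),vs.ravel(),d,K,k1,wc)
    a=np.radians(14.4);q=P[:,:2]-[484.7,-22.9];x=q@[np.cos(a),np.sin(a)];y=q@[-np.sin(a),np.cos(a)]
    m=(abs(P[:,2]-24)<1.2)&(abs(x)<62)&(abs(y)<37.9)
    for sgn in(1,-1):
        X=[];E=[]
        for lo in range(-55,55,4):
            k=m&(x>=lo)&(x<lo+4)&(y*sgn>25)
            if k.sum()>4: X.append(lo+2);E.append((y[k]*sgn).max()*sgn)
        if len(X)>4:
            p=np.polyfit(X,E,1);print(f,"side",sgn,len(X),"yaw rel",np.degrees(p[0]).round(2),"at0",p[1].round(1),np.round(E,1))
    X=[];E=[]
    for lo in range(-34,34,4):
        k=m&(y>=lo)&(y<lo+4)&(x<-35)
        if k.sum()>4:X.append(lo+2);E.append(x[k].min())
    if len(X)>4:p=np.polyfit(X,E,1);print("  end",np.degrees(-p[0]).round(2),p[1].round(1),np.round(E,1))
E
```

```text
w8 side 1 25 yaw rel -0.0 at0 35.0 [34.8 34.9 34.8 34.9 35.  34.6 35.3 35.4 35.1 35.1 34.8 35.2 35.  34.8
 35.1 35.1 35.2 34.6 35.3 35.  35.1 35.1 35.2 34.9 34.2]
w8 side -1 16 yaw rel -0.01 at0 -35.7 [-35.7 -35.6 -35.5 -35.6 -35.9 -35.6 -35.9 -35.7 -35.9 -35.8 -35.7 -36.2
 -36.1 -35.9 -35.8 -34.4]
  end 1.39 -58.1 [-60.6 -61.  -61.2 -61.4 -54.2 -54.6 -54.6 -54.7 -54.6 -54.7 -54.5 -54.6
 -61.2 -61.2 -61.2 -61.5 -61.8]
w9 side 1 18 yaw rel -1.43 at0 36.2 [37.  37.7 37.1 37.3 37.4 37.1 37.2 36.7 35.7 35.7 35.6 35.2 34.7 34.7
 34.4 34.1 34.  37.8]
w9 side -1 21 yaw rel -1.75 at0 -35.0 [-33.4 -33.6 -33.8 -33.5 -33.8 -34.2 -34.4 -34.  -34.4 -35.7 -35.1 -35.5
 -35.9 -36.2 -35.8 -36.3 -36.5 -36.2 -36.6 -36.8 -36.3]
  end -4.1 -56.8 [-60.6 -60.8 -62.  -61.5 -60.4 -54.6 -53.8 -54.5 -54.1 -53.5 -53.7 -53.7
 -53.5 -53.4 -53.1 -60.5 -62. ]
w6 side 1 27 yaw rel -0.1 at0 35.2 [34.9 35.6 34.9 35.5 35.4 35.4 35.3 35.2 35.1 35.1 35.1 35.  35.  34.8
 35.6 35.5 35.5 35.4 35.3 35.3 35.2 35.1 35.1 35.  35.1 34.9 34.9]
w6 side -1 13 yaw rel 0.27 at0 -35.5 [-35.9 -35.1 -36.  -35.2 -34.9 -35.2 -35.1 -35.1 -35.3 -35.4 -35.3 -35.3
 -35.4]
```

{"op": "drive_tool", "data": {"deltas": ".1 .35 0 -.011;.1 .35 0 -.011;.1 .35 0 -.011;.1 .35 0 -.011;.1 .35 0 -.011;.11 .35 0 -.011;0 .35 0 -.011;0 .35 0 -.011;0 .35 0 -.011;0 .35 0 -.011"}}

```text
t: 28.22
eef_pos: [485.9, 319.8, 147.3]
tcp_rot: [3.141, 0.0, -0.212]
ft_force: [0.8, -0.0, -2.0]
opening: 0.144
grip_force: 30.0
```

{"op": "drive_tool", "data": {"deltas": "0 0 -.2 0;0 0 -.2 0;0 0 0 0;0 0 0 0"}}

```text
t: 28.55
eef_pos: [485.7, 317.6, 106.9]
tcp_rot: [3.14, 0.002, -0.21]
ft_force: [0.8, 0.1, -0.6]
opening: 0.147
grip_force: 30.0
```

```bash
python3 - <<'E'
from h import *; from sp import sp
s=env.state();print(s['eef_pos'],np.degrees(s['tcp_rot']),s['joints'][5])
c=cam("wrist");np.savez("w10.npz",im=c[0],d=c[1],K=c[2],k1=c[3],wc=c[4]);sp(c,s)
im,d,K,k1,wc=c
vs,us=np.mgrid[0:420,0:560];P=pts(us.ravel(),vs.ravel(),d,K,k1,wc)
m=(abs(P[:,2]-24)<2)&(np.hypot(P[:,0]-487,P[:,1]-316.6)<50);a=np.radians(-12.05);q=P[m,:2]-[487,316.6]
print(m.sum(),"rest local x",np.percentile(q@[np.cos(a),np.sin(a)],[1,99]),"y",np.percentile(q@[-np.sin(a),np.cos(a)],[1,99]))
E
```

```text
[485.69435978 317.62754064 106.93569165] [ 1.79916287e+02  1.02224221e-01 -1.20349358e+01] 2.2462364648284603
1492 xmax 31.463235211129756 z 0.1892857365254912
[-12.2 -12.2 -12.  -12.  -11.9 -12.5 -12.4] [13.2 13.1 13.  13.5 13.5 13.4 13.3]
yaw rel deg 0.1155135947495439 y0 0.5202266077941661
1158 rest local x [10.3340966  40.36647037] y [-15.58377555  16.04325474]
```

{"op": "drive_tool", "data": {"deltas": ".008 -.012 -.2 0;0 0 -.25 0;0 0 -.15 0;0 0 -.06 0;0 0 -.04 0;0 0 0 0;0 0 0 0"}}

```text
t: 29.18
eef_pos: [487.2, 316.4, 38.8]
tcp_rot: [-3.141, -0.001, -0.211]
ft_force: [-0.4, 0.3, -0.9]
opening: 0.145
grip_force: 30.0
```

{"op": "drive_tool", "data": {"deltas": "-.004 .002 -.03 0;0 0 -.013 0;0 0 -.007 0;0 0 0 0;0 0 0 0"}}

```text
t: 29.6
eef_pos: [486.4, 316.5, 33.7]
tcp_rot: [-3.141, -0.001, -0.21]
ft_force: [-2.4, -1.2, 7.1]
opening: 0.148
grip_force: 30.0
```

{"op": "drive_tool", "data": {"deltas": "0 0 0 0;0 0 0 0;0 0 0 0;0 0 0 0;0 0 .1 0;0 0 .3 0;0 0 .4 0;0 0 .4 0;0 0 .4 0;0 0 0 0", "gripper": 0.4}}

```text
t: 30.43
eef_pos: [488.5, 317.6, 201.0]
tcp_rot: [-3.134, -0.009, -0.21]
ft_force: [-0.5, 0.6, -0.1]
opening: 0.599
grip_force: 0.0
```

{"op": "drive_tool", "data": {"deltas": "-.05 -.35 .1 .01;-.05 -.35 .1 .01;-.05 -.35 0 .02;-.05 -.35 0 .02;-.05 -.35 0 .02;-.05 -.35 0 .02;0 -.35 0 .02;0 -.35 0 .02;0 -.35 0 0;0 0 0 0"}}

```text
t: 31.27
eef_pos: [456.2, -3.0, 213.3]
tcp_rot: [3.14, -0.001, 0.226]
ft_force: [-0.4, 0.6, -0.6]
opening: 0.603
grip_force: 0.0
```

```bash
python3 - <<'E'
from ringm import *
s=env.state();print(s['eef_pos'],np.degrees(s['tcp_rot']))
c=cam("wrist");np.savez("w11.npz",im=c[0],d=c[1],K=c[2],k1=c[3],wc=c[4]);ring(c)
t=cam("top");im,d,K,k1,wc=t;np.savez("t11.npz",im=im,d=d,K=K,k1=k1,wc=wc)
D=np.load("top0.npz")
for n,(dd) in(("before",D['d']),("after",d)):
    vs,us=np.mgrid[185:232,140:175];P=pts(us.ravel(),vs.ravel(),dd,K,k1,wc)
    for lo,hi in((70,90),(29,40)):
        m=(P[:,2]>lo)&(P[:,2]<hi); print(n,lo,m.sum(),np.median(P[m],0).round(1),P[m,2].std().round(2), cv2.minAreaRect(P[m,:2].astype(np.float32)) if m.sum()>3 else'')
for n,u,v in(("bottle",304,358),("spool",494,210),("green",276,306)): 
    sl=np.s_[int(v/1.4)-15:int(v/1.4)+15,int(u/1.4)-15:int(u/1.4)+15];print(n,np.abs(im[sl].astype(int)-D['im'][sl]).mean())
E
```

```text
[456.20776705  -2.95566692 213.29356167] [ 1.79928647e+02 -3.79609969e-02  1.29571197e+01]
rim 882 485.0 -22.2 32.9
grey [ 23.         101.         141.66666667]
blob 81 [504.9 -17.6] 20.4 ang 13.0 312.0 146.0
blob 67 [465.1 -26.4] 20.3 ang -168.1 311.0 191.0
before 70 95 [484.5 314.1  80.8] 3.29 ((485.0801086425781, 315.8935852050781), (15.996910095214844, 42.99794387817383), 78.52278137207031)
before 29 122 [479.6 309.9  34.7] 2.87 ((483.7518005371094, 315.6853332519531), (28.9774227142334, 72.98274993896484), 77.44546508789062)
after 70 96 [483.9 315.1  80.6] 3.87 ((484.59271240234375, 316.68670654296875), (15.48026180267334, 43.03670883178711), 78.25179290771484)
after 29 109 [477.2 310.1  34.7] 2.76 ((486.6802978515625, 314.16632080078125), (26.398576736450195, 72.45199584960938), 77.10858154296875)
bottle 94.60518518518519
spool 2.6792592592592595
green 13.292962962962964
```

```bash
python3 - <<'E'
from h import *
D=np.load("w11.npz"); K,k1,wc,d=D['K'],float(D['k1']),D['wc'],D['d']
vs,us=np.mgrid[0:420,0:560];P=pts(us.ravel(),vs.ravel(),d,K,k1,wc)
a=np.radians(14.4);q=P[:,:2]-[485,-22.4];x=q@[np.cos(a),np.sin(a)];y=q@[-np.sin(a),np.cos(a)];z=P[:,2]
m=(abs(x-105)<30)&(z>120)&(z<145)&(abs(y)<45);print("bar",m.sum(),x[m].mean(),z[m].max(),y[m].min(),y[m].max())
for x0 in(48,55,65,75,85):
    m=(abs(x-x0)<3)&(abs(y)<5)&(z<70);print(x0,m.sum(),np.percentile(z[m],90) if m.any() else '')
c=cam("scene");im,d,K,k1,wc=c
vs,us=np.mgrid[0:420,0:560];P=pts(us.ravel(),vs.ravel(),d,K,k1,wc)
m=(np.hypot(P[:,0]-363,P[:,1]-124)<40)&(P[:,2]>60)&(P[:,2]<150);print("bottle",m.sum(),P[m].mean(0),P[m,2].max())
D=np.load("scene0.npz");P=pts(us.ravel(),vs.ravel(),D['d'],K,k1,wc)
m=(np.hypot(P[:,0]-363,P[:,1]-124)<40)&(P[:,2]>60)&(P[:,2]<150);print("bottle0",m.sum(),P[m].mean(0))
E
```

```text
bar 3552 105.4614824500993 141.3672638316486 -43.22752509690056 40.08425970848381
48 77 58.60508849522197
55 84 57.63266217666161
65 84 54.33843394133706
75 83 53.89539946930771
85 87 53.540106219575705
bottle 272 [373.10831846 141.01134278  96.41330877] 142.86210324093452
bottle0 269 [373.13295055 141.30479237  96.62354299]
```

```bash
python3 -c "
from cell import env
print(env.job_done())"
```

```text
the job is handed in; nothing more can be done
None
```

The job is handed in at about 31 s: the housing is clamped in the nest, the ring is turned to its stop (its holes now line up with the housing), and the spanner is back level on its rest. No verdict was returned. The bottle and spool are where they were; I didn't re-measure the multimeter or screwdriver.

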